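Load a carving-wax slab into a spring-clip fixture

TASK

Load the blue wax slab into the spring-clip fixture for carving: press the clip's red bar down with one fingertip so that the jaw lifts, and while you keep it held down push the slab with the other fingertip along its channel and under the jaw, until it is fully home against the end stop. Only then let the bar up, so that the jaw closes on the slab and keeps it gripped there. Do not lift the slab out of its channel, do not let the jaw down on it half-way, and leave the tools and the wax offcut lying round the fixture where they are.

Things in the scene. Friction and masses are not known exactly. Their poses are not given: they have to be found in the camera images.
- fixture: dark grey aluminium base plate bolted to the bench, 152 (x) by 78 mm (y -33 to +45), 14 mm high. Origin at bench-top height on the channel's centre line, half-way along the plate. The slab is pushed towards its +x. Channel floor: 14 mm up, open at x = -76 mm, 41.5 mm wide between two steel rails 6 mm high and 6 mm wide. Two hinge lugs, 30 mm high, at y = 36, x = -51 and 57 mm.
- stop (a point): middle of the end stop's face at the channel floor, 64 mm in +x from the fixture's origin and 14 mm above the bench (axes as the fixture's). The steel stop is 7 mm high and 54 mm wide. Fully home, the slab's leading edge touches this face, its origin 23 mm short of it.
- wax_slab: loose flat slab of blue carving wax with pale scribed lines on top, 46 (x) by 40 (y) by 8 mm, 13 to 25 g; origin at the centre of its underside. It lies flat on the channel floor between the rails, short of the jaw, its x along the fixture's x.
- spring_clip (a joint): angle (rad) of the steel spring clip, a rocker on a hinge along x at y = 36 mm, 24 mm up. 0 = at rest, jaw 1.5 mm over the channel floor, so the slab cannot enter; grows as the red bar goes down and the jaw rises; 0.30 = jaw lying on the slab; from 0.40 it clears the slab; 0.62 = end. Springs back to 0: 3 N at the bar to start it, 6 N at 0.4, 8 N at 0.62; the jaw grips with about 7 N.
- press_bar (a point): middle of the axis of the clip's smooth red round bar, 12 mm thick, 120 mm long along the fixture's x (-68 to +52 mm), at y = 68 mm (66 held down). Its top is 33.5 mm over the bench at rest, 21 at joint 0.40, 14.5 at 0.62: held down, it lies level with the slab's edge (14 to 22 mm), so both fingertips work at one height. A tip may slide along it while pressing.
- jaw (a point): middle of the underside of the clip's steel jaw, on the other side of the hinge from the bar. The jaw is 32 mm long (x = 28 to 60 mm from the fixture's origin) and reaches from y = 19 in to y = 9 mm, so it grips the slab's margin on that side.
- calipers: steel vernier calipers, 190 x 60 x 8 mm, lying loose on the -y side of the fixture; to be left alone
- brass_brush: wooden brush, 200 x 14 x 24 mm, lying loose on the +y side of the fixture; to be left alone
- wax_offcut: green wax block, 37 x 53 x 24 mm, lying loose beyond the stop end; to be left alone
- loupe: black eye loupe, 39 x 21 x 21 mm, lying loose beyond the stop end; to be left alone
Things that resemble listed ones, but are neither listed nor needed, are in the scene too. Of the things like the wax_slab, leave any that is turquoise; of the rest the larger one is meant. Leave any turquoise look-alike of the fixture alone.

How it is judged (in metres and radians):
On the way, in this order (a step that is already met when the one before it is completed fails the run):
1. a finger holds the clip's bar down, the jaw clear of the slab's height, with the slab still outside the jaw (value of joint spring_clip above 0.36 rad and contact force between the fingers and spring_clip above 1 N and x of wax_slab in the frame of fixture below 0.01 m), for 0.1 s.
2. with the bar still held down, the slab is pushed under the jaw and home to the stop (value of joint spring_clip above 0.36 rad and contact force between the fingers and spring_clip above 1 N and x of wax_slab in the frame of fixture above 0.0385 m), for 0.1 s.
At the end, for the whole second after the job is handed in: the slab lies flat and straight in the channel, within 2.5 mm of the end stop, with the jaw closed on it (clip joint 0.24 to 0.35) and pressing on it with more than 2 N, at rest (x of wax_slab in the frame of fixture above 0.0385 m and z of wax_slab in the frame of fixture between 0.012 and 0.016 m and angle between the x axis of wax_slab and the x axis of fixture, either way round below 0.06 rad and angle between wax_slab's own z axis and vertical below 0.06 rad and value of joint spring_clip between 0.24 and 0.35 rad and contact force between spring_clip and wax_slab above 2 N and linear speed of wax_slab below 0.01 m/s); the robot touches nothing.
It fails at once if the slab is lifted out of its channel (raised more than 6 mm or tipped more than 0.3 rad) (z of wax_slab in the frame of fixture above 0.02 m or angle between wax_slab's own z axis and vertical above 0.3 rad).
It fails at once if the jaw comes down on the slab (over 2 N) while it is under the jaw but more than 5 mm short of the stop (x of wax_slab in the frame of fixture between 0.008 and 0.036 m and contact force between spring_clip and wax_slab above 2 N).
It fails at once if a tool or the wax offcut beside the fixture is moved more than 20 mm (distance of any of calipers, brass_brush, wax_offcut, loupe from where it was at the start of the episode above 0.02 m).
It also fails if it takes over 35 s, if anything falls off the work surface, if the arm or the gripper's body presses on something with over 40 N, if the wrist force passes 120 N, or if a joint passes its speed limit or range.

ROBOT

A 6-joint arm with a two-finger parallel gripper is mounted at the origin on a cart in front of the work surface, level with it; the furniture and walls round the work are solid. World frame = base frame: x ahead of the robot, y to its left, z up, the work surface at z = 0. Lengths are in mm, angles in rad, forces in N, time in s.
With the tool pointing down it reaches from about 275 to 750 mm from the base axis. Payload 10.2 kg.
Tool frame: the origin (TCP) lies at the very end of the fingers, on their centre line; the grasp point (between the pads) lies 19 mm behind it; z points along the fingers, y is the direction in which the jaws open and shut (so a half turn about z gives the same grasp; the last joint's range is limited). The gripper opens to 85 mm and grips with 20 to 120 N. Pads are 22 mm wide; open, the fingers measure 114 mm over their backs; the gripper's body (76 mm by 85 mm) begins 54 mm behind the grasp point. The pads swing forward as they close: fully open they stand 13 mm farther back than shut.
Start: joints at [-1.341, 0.313, 1.498, -0, 1.331, -0.223], TCP at [229.668, -472.105, 231.294] pointing down, gripper open.
Joint ranges: [-2.94, 2.94], [-0.97, 2.17], [0.19, 2.56], [-1.23, 4.37], [0.02, 3.11], [-2.88, 2.88]. Speed limits (rad/s): [2.39, 2.39, 3.01, 3.14, 3.14, 3.14].

INTERFACE

Orientations are given as a unit quaternion [w, x, y, z].
In Python, from rig import readout, cams, finish_job gives the robot as it stands. The module is installed in compiled form; this text tells all that it offers.
- The arm moves only by the tool carry_out, never from a script. Its argument "steps" is one flat list of numbers, 7 for each row, row after row: the shift along the tool's x, y, z in cm, then the turn, a rotation vector about the tool's x, y, z in units of 5 degrees (1.0 is 5 degrees), then the opening, from -1 (shut) to 1 (fully open), so that 0 is half open. In form: [x, y, z, ax, ay, az, hand, x, y, z, ax, ay, az, hand, ...]. A call has 1 to 20 rows; each row shifts and turns the commanded pose from where the row before left it, along the tool's axes as they then stand; what a row does not reach is not made up. A row lasts 1/12 s, in which the tool goes at most 41.7 mm and 7.16 degrees, less where a joint would pass 70% of its speed; a pose out of reach is approached as far as the arm can. A call with a gripper value outside its range is refused whole. The fingers move at their own pace and stop on an object; "grip_force" is the grip in N (left out, the last holds). Time passes only in rows, so rows that do not move let the fingers close. It gives the time, the measured TCP pose, the force and the opening at its end, in the units of the state.
- readout.sense(): the state, without advancing time (a new reading comes with each control period).
- cams.capture(name): name is "side" or "top"; returns the picture (420x560x3 uint8, red, green, blue); there is no depth.
- cams.calibration(name): a dict with "fx", "fy", "cx", "cy" (pixels), "R" (3x3) and "t" (3): a world point X has camera coordinates R X + t. Camera axes: x right, y down, z forward; pixel columns grow to the right and rows downward; lengths in mm; the calibration is good to about 2 mm. A picture is of the moment at which its call begins. calibration takes no time and is no camera call.
- finish_job(): hands the job in, once; it reports no verdict.
The state is a dict: "time_s": time; "joints": joint angles; "dq": joint speeds; "tau": joint torques, N m; "eef_pos": TCP position; "ee_rot": TCP orientation; "force": force on the tool from outside, world axes, zero at the start; "wrist_torque": the same for the moment, N m; "grip_width": opening from 0.0 (shut) to 1.0 (fully open).
Only numpy, scipy, OpenCV 4.12 (cv2) and the standard library are available. Lean on these libraries where they do the work, as an engineer would, in place of code of your own. Each camera call takes 0.05 s, during which the arm holds its last target.

## Working session

There is one attempt and no reset: what is moved stays moved. The work goes in short steps, Python scripts to look and compute and a tool call to move; the robot and the scene stay as the last step left them, time stands still between calls to the robot, and variables do not carry over. Pictures are saved under pics/ and viewed, and the job is handed in when it is done.

Besides the shell and the picture viewer there is one more tool, called after ">>>" by a JSON object that holds its "name" and its "arguments". carry_out: Moves the arm, as the interface text tells. Its arguments: {"type":"object","properties":{"steps":{"type":"array","items":{"type":"number"}},"grip_force":{"type":"number"}},"required":["steps"]}

```bash
mkdir -p pics; python3 - <<'E'
from rig import readout,cams
import cv2
s=readout.sense()
for k,v in s.items(): print(k,v)
for n in("side","top"):
    im=cams.capture(n); cv2.imwrite(f"pics/{n}0.png",im[:,:,::-1]); print(n,cams.calibration(n))
E
```

```text
time_s 0.0
joints [-1.34139099e+00  3.13464460e-01  1.49843631e+00  8.40551037e-06
  1.33101185e+00 -2.23382914e-01]
dq [ 0.000671   -0.00031976  0.00124484 -0.00090371 -0.00122829 -0.00075773]
tau [-2.11508050e-04 -4.12270260e+01 -2.59742403e+01 -1.56982746e-04
  4.14645896e-03  3.22318044e-05]
eef_pos [ 229.61282758 -471.83824052  230.7279733 ]
ee_rot [-6.59993828e-04  9.74482134e-01  2.24464106e-01  2.09448292e-06]
force [0.10684574 0.35792686 0.34029616]
wrist_torque [-0.05311869 -0.01080521 -0.00727153]
grip_width 1.000255821909383
side {'fx': 511.6547659362702, 'fy': 511.6547659362702, 'cx': 283.56419138928374, 'cy': 204.20189098022655, 'R': array([[ 0.87418809, -0.48557129,  0.00396329],
       [-0.2078544 , -0.38155769, -0.90067213],
       [ 0.43885275,  0.78653306, -0.43448131]]), 't': array([-498.06144385,  132.92960851, 1127.96760208])}
top {'fx': 434.72040107696944, 'fy': 434.72040107696944, 'cx': 276.97794497515326, 'cy': 209.5913880542369, 'R': array([[ 0.02881009, -0.99955248,  0.00805159],
       [-0.98672322, -0.02972647, -0.15966725],
       [ 0.15983514, -0.00334466, -0.98713806]]), 't': array([-64.17444348, 530.9581802 , 922.24782068])}
```

View pics/side0.png

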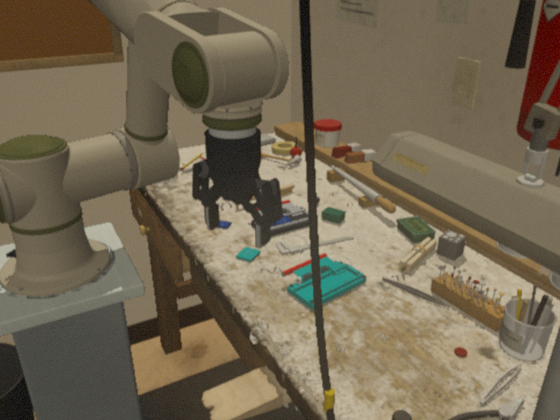

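View pics/top0.png

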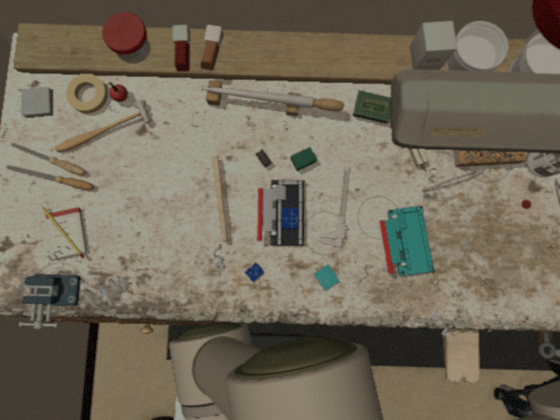

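```bash
python3 - <<'E'
import cv2
im=cv2.imread("pics/top0.png")
c=im[140:290,205:360]; cv2.imwrite("pics/top0c.png",cv2.resize(c,None,fx=5,fy=5,interpolation=cv2.INTER_CUBIC)[:,:775][:600*2])
c=im[165:255,240:360]; cv2.imwrite("pics/top0d.png",cv2.resize(c,None,fx=6.6,fy=6.6,interpolation=cv2.INTER_CUBIC))
E
```

```text
(no output)
```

View pics/top0d.png

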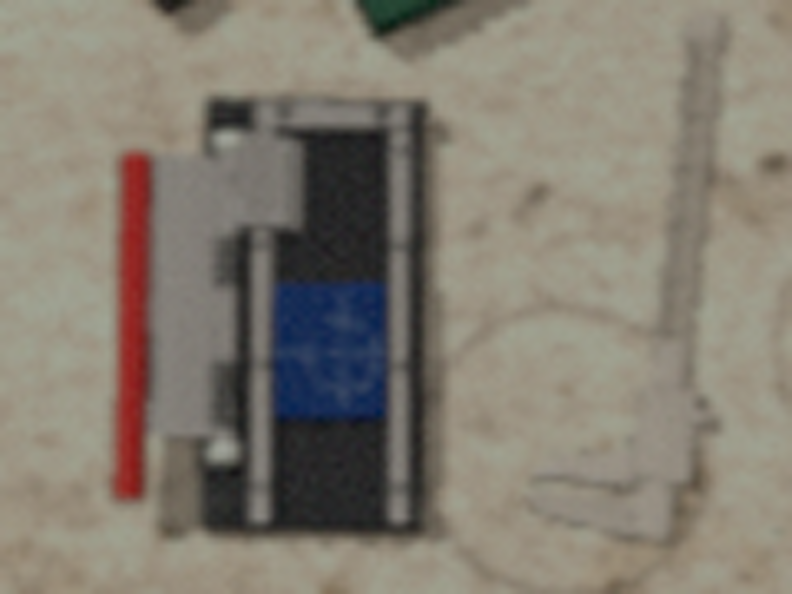

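```bash
cat > h.py <<'E'
import numpy as np
from rig import readout,cams
def ray(n,u,v):
    c=cams.calibration(n);R=np.array(c['R']);t=np.array(c['t'])
    return -R.T@t, R.T@np.array([(u-c['cx'])/c['fx'],(v-c['cy'])/c['fy'],1])
def at(n,u,v,z):
    C,d=ray(n,u,v); return C+d*(z-C[2])/d[2]
def proj(n,X):
    c=cams.calibration(n);p=np.array(c['R'])@np.array(X)+np.array(c['t'])
    return c['fx']*p[0]/p[2]+c['cx'],c['fy']*p[1]/p[2]+c['cy']
def rot():
    from scipy.spatial.transform import Rotation as Ro
    q=readout.sense()['ee_rot']; return Ro.from_quat([q[1],q[2],q[3],q[0]]).as_matrix()
E
python3 - <<'E'
from h import *
from scipy.optimize import least_squares
o=lambda a,b:(240+(a+.5)/6.6-.5,165+(b+.5)/6.6-.5)
# fixture pts -> crop pixels
P=[((76,45,14),(208,100)),((76,-33,14),(425,101)),((-76,-33,14),(420,532)),((-76,45,14),(203,528)),
 ((52,68,33.5),(135,153)),((-68,68,33.5),(128,500)),((28,9,20),(303,231)),
 ((60,9,20),(303,140))]
def X(p,f):
    c,s=np.cos(p[2]),np.sin(p[2]); return [p[0]+c*f[0]-s*f[1],p[1]+s*f[0]+c*f[1],f[2]]
def res(p,full=False):
    r=[]
    for f,c in P: r.append(np.array(proj('top',X(p,f)))-o(*c))
    return np.array(r) if full else np.ravel(r)
s=least_squares(res,[400,-30,0]); print(s.x); print(res(s.x,True).round(2))
p=s.x
for c in [(276,283),(388,283),(385,418),(273,418),(331,350)]:
    w=at('top',*o(*c),22); d=w[:2]-p[:2]; cc,ss=np.cos(p[2]),np.sin(p[2]); print(cc*d[0]+ss*d[1],-ss*d[0]+cc*d[1])
E
```

```text
[ 5.32580925e+02 -7.75704806e+01  1.69875784e-02]
[[-0.72 -0.43]
 [ 0.1  -0.13]
 [ 0.74  0.26]
 [-0.92  0.43]
 [-0.05 -0.2 ]
 [ 0.04  0.24]
 [ 0.34 -0.15]
 [ 0.46 -0.07]]
8.964121883149907 18.96157474353329
9.471882490930266 -19.589347219395183
-37.29417966054263 -18.74980096332663
-37.783307062579624 19.509098606586416
-14.073873827190262 -0.1329643106682574
```

```bash
python3 - <<'E'
import cv2
im=cv2.imread("pics/side0.png")
c=im[160:290,180:360]; cv2.imwrite("pics/side0c.png",cv2.resize(c,None,fx=4.4,fy=4.4,interpolation=cv2.INTER_CUBIC))
E
```

```text
(no output)
```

View pics/side0c.png

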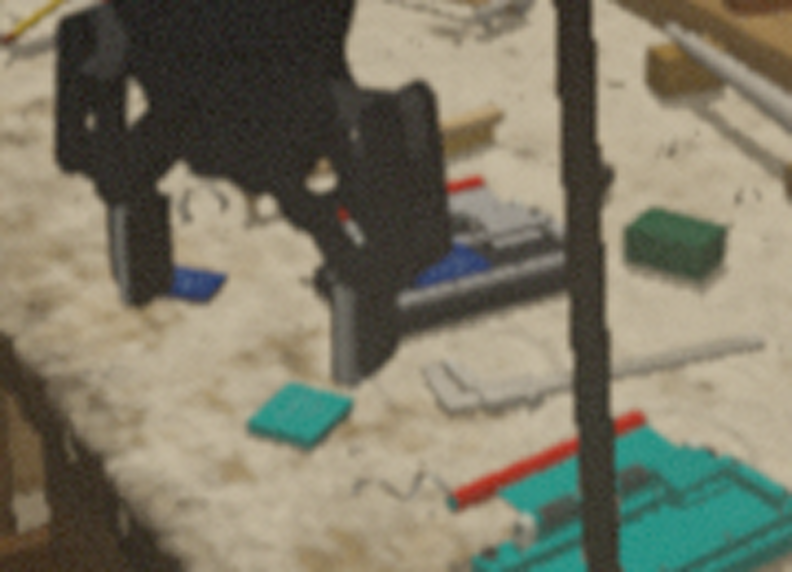

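>>> {"name": "carry_out", "arguments": {"steps": [0,0,0,0,0,1,0.21,0,0,0,0,0,1,0.21,0,0,0,0,0,1,0.21,0,0,0,0,0,1,0.21,0,0,0,0,0,1,0.21,1.7,-2.8,0,0,0,0,0.21,1.7,-2.8,0,0,0,0,0.21,1.7,-2.8,0,0,0,0,0.21,1.7,-2.8,0,0,0,0,0.21,1.7,-2.8,0,0,0,0,0.21,1.7,-2.8,0,0,0,0,0.21,1.7,-2.8,0,0,0,0,0.21,1.7,-2.8,0,0,0,0,0.21,1.7,-2.8,0,0,0,0,0.21,1.7,-2.8,0,0,0,0,0.21,1.7,-2.8,0,0,0,0,0.21,1.7,-2.8,0,0,0,0,0.21,1.7,-2.8,0,0,0,0,0.21,1.7,-2.8,0,0,0,0,0.21,1.7,-2.8,0,0,0,0,0.21], "grip_force": 60}}

```text
time_s: 1.77
eef_pos: [478.1, -46.3, 231.1]
ee_rot: [-0.0, 1.0, 0.008, -0.0]
force: [-0.2, -1.1, -0.4]
grip_width: 0.602
```

>>> {"name": "carry_out", "arguments": {"steps": [0,0,1.9,0,0,0,0.21,0,0,1.9,0,0,0,0.21,0,0,1.9,0,0,0,0.21,0,0,1.9,0,0,0,0.21,0,0,1.9,0,0,0,0.21,0,0,1.9,0,0,0,0.21,0,0,1.9,0,0,0,0.21,0,0,1.9,0,0,0,0.21,0,0,0,0,0,0,0.21]}}

```text
time_s: 2.52
eef_pos: [475.8, -47.3, 76.2]
ee_rot: [-0.001, 1.0, 0.008, -0.003]
force: [-0.8, 0.8, 0.5]
grip_width: 0.608
```

```bash
python3 - <<'E'
from h import *
import cv2
s=readout.sense(); print(s['time_s'],s['eef_pos'],s['force'],s['grip_width'],s['ee_rot'])
im=cams.capture('side'); cv2.imwrite("pics/side1.png",im[:,:,::-1]); 
c=im[130:270,200:380,::-1]; cv2.imwrite("pics/side1c.png",cv2.resize(c,None,fx=4.2,fy=4.2,interpolation=cv2.INTER_CUBIC))
im=cams.capture('top'); c=im[150:290,200:380,::-1]; cv2.imwrite("pics/top1c.png",cv2.resize(c,None,fx=4.2,fy=4.2,interpolation=cv2.INTER_CUBIC))
E
```

```text
2.5167 [475.79873493 -47.34352089  76.24414659] [-0.82523644  0.79436135  0.50076936] 0.608177179716797 [-0.001088    0.99996134  0.00819599 -0.00299399]
```

View pics/side1c.png

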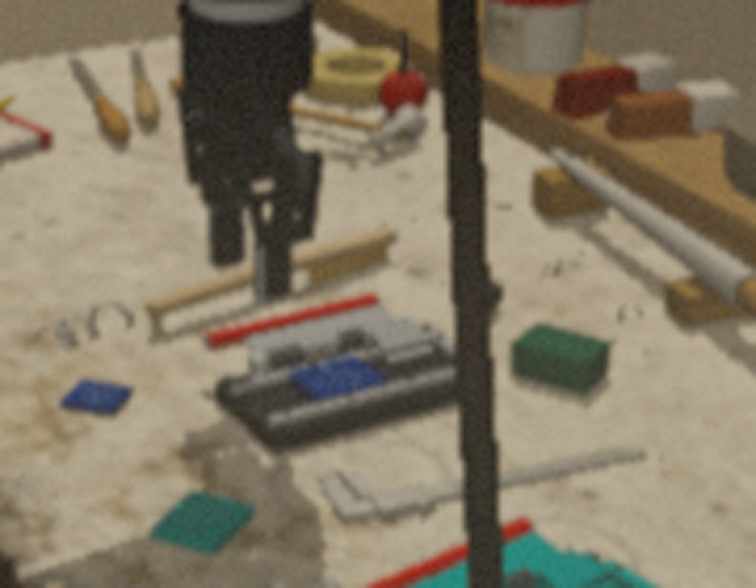

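View pics/top1c.png

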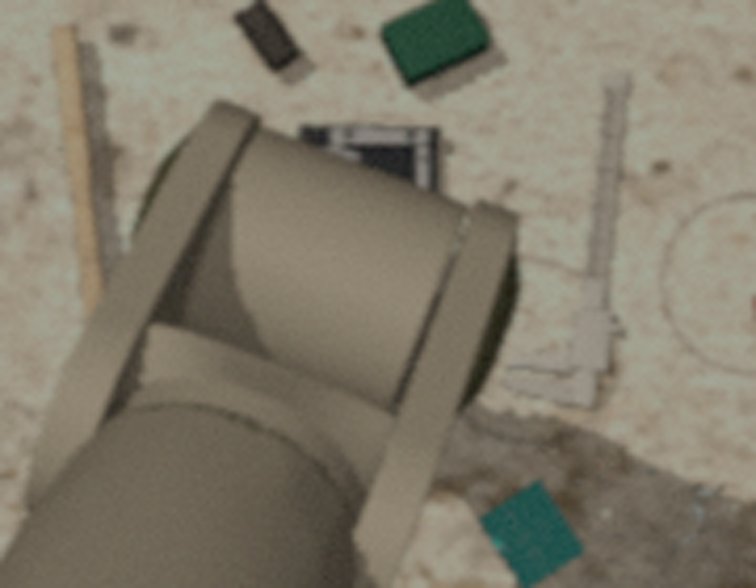

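```bash
python3 - <<'E'
from h import *
s=readout.sense(); print(s['eef_pos'],s['ee_rot'],s['force'],s['grip_width'])
o=lambda a,b:(200+(a+.5)/4.2-.5,130+(b+.5)/4.2-.5)
R=rot();T=s['eef_pos']
def cp(u,v): return (np.array([u,v])-[200,130]+.5)*4.2-.5
for nm,sg in(("A",-1),("B",1)):
  for y in (25.8,33,40.3):
   for x in(-11,11):
    for z in(0,-5):
     X=T+R@np.array([x,sg*y,z]); print(nm,x,y,z,X.round(1),cp(*proj('side',X)).round(0))
E
python3 - <<'E'
import cv2
im=cv2.imread("pics/side1.png")
c=im[170:225,230:310]; cv2.imwrite("pics/s1d.png",cv2.resize(cv2.convertScaleAbs(c,alpha=2.2,beta=10),None,fx=10,fy=10,interpolation=cv2.INTER_CUBIC))
E
```

```text
[477.62952781 -47.92146013  79.40986967] [-1.72551514e-04  9.99965935e-01  8.23984159e-03 -4.51088006e-04] [-0.06717327  0.06299458  0.28624509] 0.6028223955641622
A -11 25.8 0 [466.2 -22.3  79.4] [219. 268.]
A -11 25.8 -5 [466.2 -22.3  84.4] [219. 260.]
A 11 25.8 0 [488.2 -21.9  79.4] [252. 260.]
A 11 25.8 -5 [488.2 -21.9  84.4] [252. 253.]
A -11 33 0 [466.1 -15.1  79.4] [214. 264.]
A -11 33 -5 [466.1 -15.1  84.4] [214. 256.]
A 11 33 0 [488.1 -14.7  79.4] [247. 256.]
A 11 33 -5 [488.1 -14.7  84.4] [246. 249.]
A -11 40.3 0 [466.   -7.8  79.4] [208. 259.]
A -11 40.3 -5 [466.   -7.8  84.4] [208. 252.]
A 11 40.3 0 [488.   -7.4  79.4] [241. 252.]
A 11 40.3 -5 [488.   -7.4  84.4] [241. 244.]
B -11 25.8 0 [467.1 -73.9  79.4] [260. 300.]
B -11 25.8 -5 [467.1 -73.9  84.4] [260. 292.]
B 11 25.8 0 [489.1 -73.5  79.4] [293. 292.]
B 11 25.8 -5 [489.1 -73.5  84.4] [293. 285.]
B -11 33 0 [467.2 -81.1  79.4] [266. 305.]
B -11 33 -5 [467.2 -81.1  84.4] [265. 297.]
B 11 33 0 [489.2 -80.7  79.4] [299. 297.]
B 11 33 -5 [489.2 -80.7  84.4] [299. 289.]
B -11 40.3 0 [467.3 -88.4  79.4] [272. 310.]
B -11 40.3 -5 [467.3 -88.4  84.4] [271. 302.]
B 11 40.3 0 [489.3 -88.   79.4] [305. 302.]
B 11 40.3 -5 [489.3 -88.   84.4] [305. 294.]
```

View pics/s1d.png

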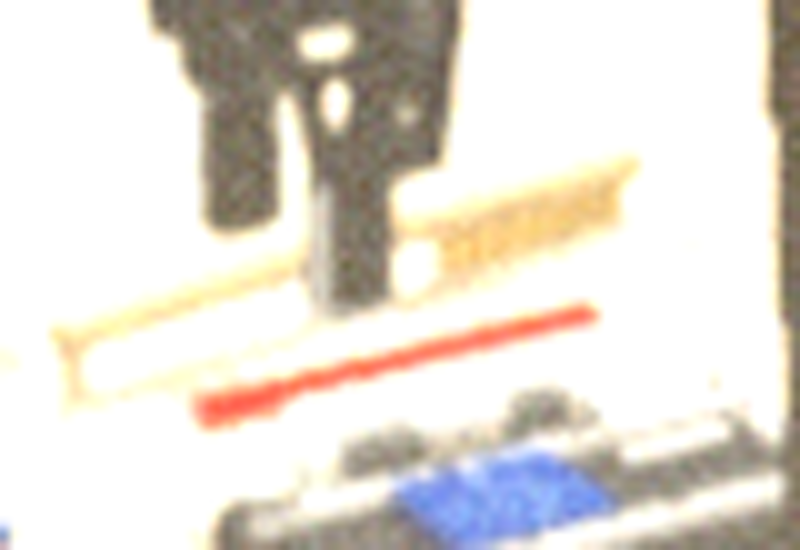

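>>> {"name": "carry_out", "arguments": {"steps": [0,-0.3,0.8,0,0,0,0.4,0.1,0,0.8,0,0,0,0.4,0,0,0.8,0,0,0,0.4,0,0,0.8,0,0,0,0.4,0,0,0.6,0,0,0,0.4,0,0,0,0,0,0,0.4,0,0,0,0,0,0,0.4,0,0,0,0,0,0,0.4]}}

```text
time_s: 3.28
eef_pos: [478.8, -45.0, 41.5]
ee_rot: [0.0, 1.0, 0.008, 0.0]
force: [0.4, -0.5, 0.1]
grip_width: 0.698
```

```bash
python3 - <<'E'
from h import *
import cv2
s=readout.sense(); print(s['time_s'],s['eef_pos'],s['force'],s['grip_width'],s['ee_rot'])
im=cams.capture('side'); cv2.imwrite("pics/side2.png",im[:,:,::-1]); 
c=im[180:240,235:315,::-1]; cv2.imwrite("pics/side2c.png",cv2.resize(cv2.convertScaleAbs(c,alpha=1.6,beta=20),None,fx=10,fy=10,interpolation=cv2.INTER_CUBIC))
E
```

```text
3.2833 [478.84881274 -45.04020649  41.48296082] [ 0.35197474 -0.53677766  0.05132058] 0.6979550010844241 [6.50142612e-05 9.99966248e-01 8.21392936e-03 1.72351436e-04]
```

View pics/side2c.png

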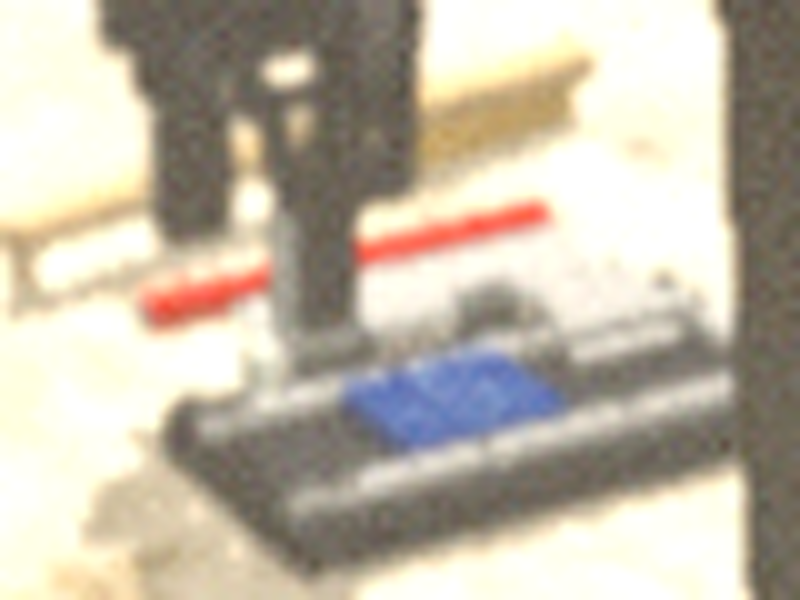

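```bash
python3 - <<'E'
from h import *
s=readout.sense(); R=rot();T=s['eef_pos'];print(T)
p=[532.6,-77.6,.017]
def F(f):
    c,s=np.cos(p[2]),np.sin(p[2]); return np.array([p[0]+c*f[0]-s*f[1],p[1]+s*f[0]+c*f[1],f[2]])
cp=lambda X:((np.array(proj('side',X))-[235,180]+.5)*10-.5).round(0)
for n,f in dict(barL=(-68,68,27.5),barR=(52,68,27.5),platelc=(-76,-33,14),slabRL=(-37,20,22),slabRR=(-37,-20,22),slabF=(9,-20,22)).items(): print(n,cp(F(f)))
for sg in(-1,1):
  for y in (29.7,37):
    for x in(-11,11): print(sg,x,y,[ (h,cp(T+R@[x,sg*y,-h])) for h in(0,6)])
E
```

```text
[478.90025855 -45.03708324  41.59013029]
barL [148. 309.]
barR [551. 210.]
platelc [308. 528.]
slabRL [344. 375.]
slabRR [422. 440.]
slabF [583. 397.]
-1 -11 29.7 [(0, array([169., 263.])), (6, array([169., 242.]))]
-1 11 29.7 [(0, array([246., 245.])), (6, array([245., 224.]))]
-1 -11 37 [(0, array([156., 252.])), (6, array([156., 231.]))]
-1 11 37 [(0, array([233., 234.])), (6, array([232., 213.]))]
1 -11 29.7 [(0, array([278., 355.])), (6, array([278., 333.]))]
1 11 29.7 [(0, array([357., 335.])), (6, array([357., 314.]))]
1 -11 37 [(0, array([292., 367.])), (6, array([292., 345.]))]
1 11 37 [(0, array([371., 347.])), (6, array([371., 325.]))]
```

>>> {"name": "carry_out", "arguments": {"steps": [0,-0.1,0.4,0,0,0,0.4,0,0,0.4,0,0,0,0.4,0,0,0.4,0,0,0,0.4,0,0,0,0,0,0,0.4,0,0,0,0,0,0,0.4]}}

```text
time_s: 3.75
eef_pos: [478.6, -43.9, 29.1]
ee_rot: [-0.0, 1.0, 0.008, -0.0]
force: [-0.0, -0.2, 0.7]
grip_width: 0.701
```

>>> {"name": "carry_out", "arguments": {"steps": [0,0,0.2,0,0,0,0.4,0,0,0.2,0,0,0,0.4,0,0,0,0,0,0,0.4,0,0,0,0,0,0,0.4]}}

```text
time_s: 4.08
eef_pos: [478.8, -43.8, 25.4]
ee_rot: [-0.0, 1.0, 0.008, 0.0]
force: [0.5, 2.0, 2.9]
grip_width: 0.696
```

```bash
python3 - <<'E'
from h import *
import cv2
im=cams.capture('side'); cv2.imwrite("pics/side3.png",im[:,:,::-1]); 
c=im[180:240,235:315,::-1]; cv2.imwrite("pics/side3c.png",cv2.resize(cv2.convertScaleAbs(c,alpha=1.6,beta=20),None,fx=10,fy=10,interpolation=cv2.INTER_CUBIC))
s=readout.sense(); print(s['time_s'],s['eef_pos'],s['force'],s['wrist_torque'],s['grip_width'])
E
```

```text
4.1333 [478.75301548 -43.83886069  25.42812968] [1.09015551 1.90820363 2.85743252] [ 0.60570673 -0.05771339 -0.01113431] 0.7027460693293093
```

View pics/side3c.png

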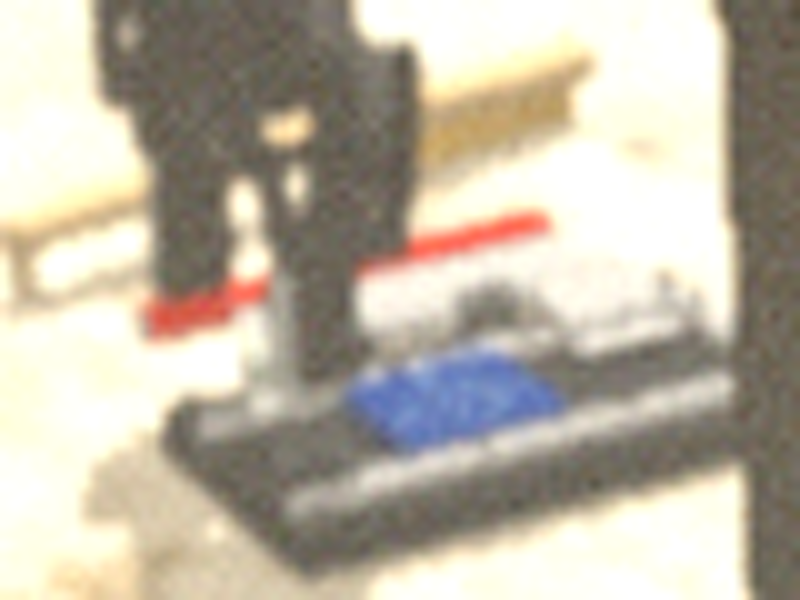

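>>> {"name": "carry_out", "arguments": {"steps": [0,0,0.2,0,0,0,0.4,0,0,0.2,0,0,0,0.4,0,0,0,0,0,0,0.4,0,0,0,0,0,0,0.4]}}

```text
time_s: 4.47
eef_pos: [478.8, -43.9, 21.2]
ee_rot: [-0.0, 1.0, 0.008, 0.0]
force: [1.3, 2.6, 4.4]
grip_width: 0.698
```

```bash
python3 - <<'E'
from h import *
import cv2
im=cams.capture('side'); cv2.imwrite("pics/side4.png",im[:,:,::-1]); 
c=im[180:240,235:315,::-1]; cv2.imwrite("pics/side4c.png",cv2.resize(cv2.convertScaleAbs(c,alpha=1.6,beta=20),None,fx=10,fy=10,interpolation=cv2.INTER_CUBIC))
s=readout.sense(); print(s['time_s'],s['eef_pos'],s['force'],s['wrist_torque'],s['grip_width'])
E
```

```text
4.5167 [478.76166862 -43.93825803  21.33614006] [0.75077805 3.17279848 3.87288799] [ 6.03827120e-01 -7.18189757e-02  8.78042750e-05] 0.6975172573222559
```

View pics/side4c.png

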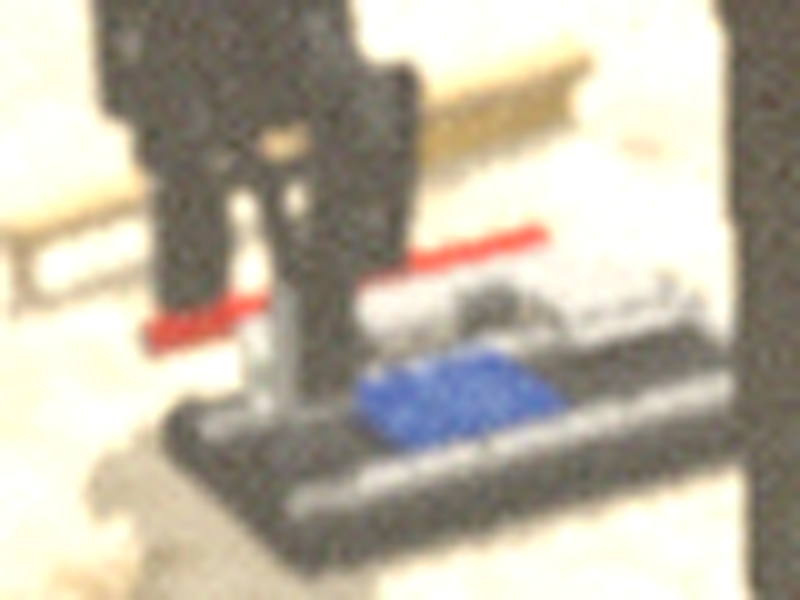

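>>> {"name": "carry_out", "arguments": {"steps": [-0.1,0,0.2,0,0,0,0.4,0,0,0.2,0,0,0,0.4,0,0,0.1,0,0,0,0.4,0,0,0,0,0,0,0.4,0,0,0,0,0,0,0.4]}}

```text
time_s: 4.93
eef_pos: [478.2, -44.3, 16.5]
ee_rot: [0.0, 1.0, 0.008, 0.001]
force: [1.9, 1.4, 5.2]
grip_width: 0.699
```

>>> {"name": "carry_out", "arguments": {"steps": [0,0,0.2,0,0,0,0.4,0,0,0.1,0,0,0,0.4,0,0,0,0,0,0,0.4,0,0,0,0,0,0,0.4]}}

```text
time_s: 5.27
eef_pos: [478.3, -44.5, 13.6]
ee_rot: [0.001, 1.0, 0.008, 0.001]
force: [2.1, 0.5, 5.7]
grip_width: 0.701
```

```bash
python3 - <<'E'
from h import *
import cv2
im=cams.capture('side'); cv2.imwrite("pics/side5.png",im[:,:,::-1]); 
c=im[180:240,235:315,::-1]; cv2.imwrite("pics/side5c.png",cv2.resize(cv2.convertScaleAbs(c,alpha=1.6,beta=20),None,fx=10,fy=10,interpolation=cv2.INTER_CUBIC))
s=readout.sense(); print(s['time_s'],s['eef_pos'],s['force'],s['wrist_torque'],s['grip_width'])
E
```

```text
5.3167 [478.27232251 -44.54646226  13.60425091] [ 1.09622685 -0.53399494  5.61180992] [ 0.08067649 -0.28892134 -0.09448651] 0.7013550739813759
```

View pics/side5c.png

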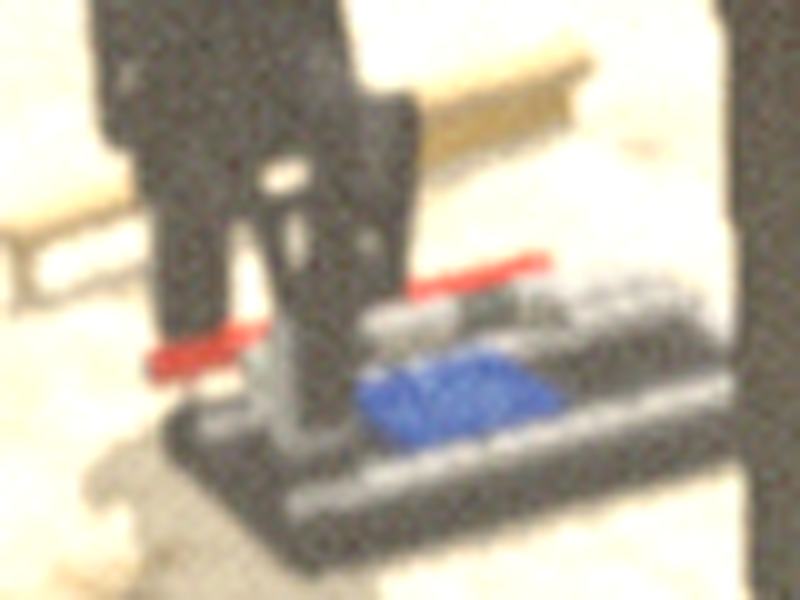

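>>> {"name": "carry_out", "arguments": {"steps": [0,0,0.15,0,0,0,0.4,0,0,0,0,0,0,0.4,0,0,0,0,0,0,0.4,0,0,0,0,0,0,0.4]}}

```text
time_s: 5.65
eef_pos: [478.3, -44.7, 12.2]
ee_rot: [0.001, 1.0, 0.008, 0.001]
force: [1.3, -2.0, 6.9]
grip_width: 0.7
```

```bash
python3 - <<'E'
from h import *
import cv2
im=cams.capture('side'); cv2.imwrite("pics/side6.png",im[:,:,::-1]); 
c=im[200:240,235:315,::-1]; cv2.imwrite("pics/side6c.png",cv2.resize(cv2.convertScaleAbs(c,alpha=1.6,beta=20),None,fx=10,fy=10,interpolation=cv2.INTER_CUBIC))
s=readout.sense(); print(s['time_s'],s['eef_pos'],s['force'],s['wrist_torque'],s['grip_width'])
E
```

```text
5.7 [478.30781443 -44.71371967  12.19786705] [ 0.84640736 -2.2602957   7.13961034] [-0.05793491 -0.19509012 -0.06518447] 0.6993531949290117
```

View pics/side6c.png

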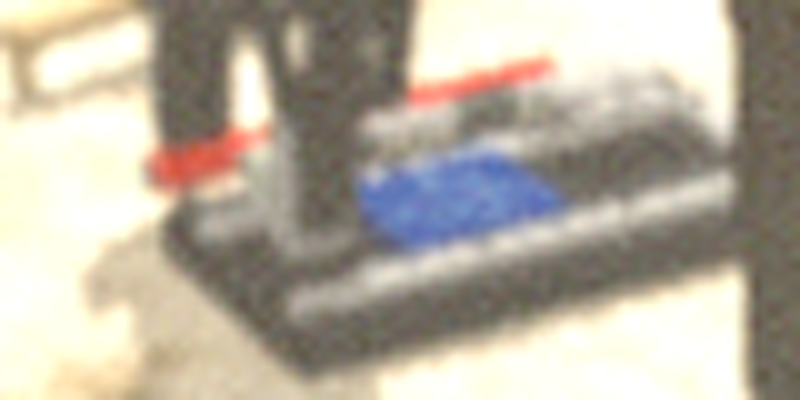

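>>> {"name": "carry_out", "arguments": {"steps": [0.3,0,0,0,0,0,0.4,0.3,0,0,0,0,0,0.4,0.3,0,0,0,0,0,0.4,0.3,0,0,0,0,0,0.4,0.3,0,0,0,0,0,0.4,0.3,0,0,0,0,0,0.4,0,0,0,0,0,0,0.4]}}

```text
time_s: 6.28
eef_pos: [495.2, -43.7, 11.6]
ee_rot: [-0.0, 1.0, 0.009, -0.001]
force: [-2.0, 0.9, 6.5]
grip_width: 0.701
```

```bash
python3 - <<'E'
from h import *
import cv2
im=cams.capture('side'); cv2.imwrite("pics/side7.png",im[:,:,::-1]); 
c=im[180:240,235:315,::-1]; cv2.imwrite("pics/side7c.png",cv2.resize(cv2.convertScaleAbs(c,alpha=1.6,beta=20),None,fx=10,fy=10,interpolation=cv2.INTER_CUBIC))
s=readout.sense(); print(s['time_s'],s['eef_pos'],s['force'],s['wrist_torque'],s['grip_width'])
E
```

```text
6.3333 [495.16272466 -43.74935311  11.61220796] [-2.31702901  1.78826788  7.36937602] [0.40323564 0.30648331 0.01840323] 0.6992879852135594
```

View pics/side7c.png

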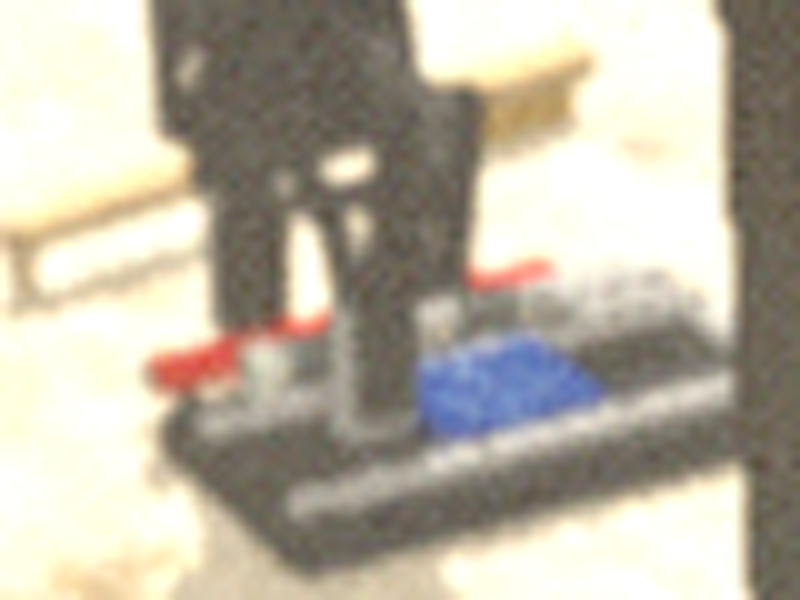

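>>> {"name": "carry_out", "arguments": {"steps": [0.3,0,0,0,0,0,0.4,0.3,0,0,0,0,0,0.4,0.3,0,0,0,0,0,0.4,0.3,0,0,0,0,0,0.4,0.3,0,0,0,0,0,0.4,0.3,0,0,0,0,0,0.4,0,0,0,0,0,0,0.4]}}

```text
time_s: 6.92
eef_pos: [513.1, -43.4, 11.5]
ee_rot: [-0.0, 1.0, 0.009, -0.001]
force: [-2.5, 1.0, 6.7]
grip_width: 0.703
```

>>> {"name": "carry_out", "arguments": {"steps": [0.3,0,0,0,0,0,0.4,0.3,0,0,0,0,0,0.4,0.3,0,0,0,0,0,0.4,0.3,0,0,0,0,0,0.4,0.3,0,0,0,0,0,0.4,0.3,0,0,0,0,0,0.4,0,0,0,0,0,0,0.4]}}

```text
time_s: 7.5
eef_pos: [531.2, -43.1, 11.6]
ee_rot: [-0.0, 1.0, 0.008, -0.001]
force: [-3.0, 2.2, 5.8]
grip_width: 0.702
```

```bash
python3 - <<'E'
from h import *
import cv2
im=cams.capture('side'); cv2.imwrite("pics/side8.png",im[:,:,::-1]); 
c=im[180:240,235:315,::-1]; cv2.imwrite("pics/side8c.png",cv2.resize(cv2.convertScaleAbs(c,alpha=1.6,beta=20),None,fx=10,fy=10,interpolation=cv2.INTER_CUBIC))
s=readout.sense(); print(s['time_s'],s['eef_pos'],s['force'],s['wrist_torque'],s['grip_width'])
E
```

```text
7.55 [531.16096465 -43.150639    11.61235816] [-2.32519044  1.49287342  5.9766121 ] [0.43254608 0.3015413  0.04688534] 0.7005419312575578
```

View pics/side8c.png

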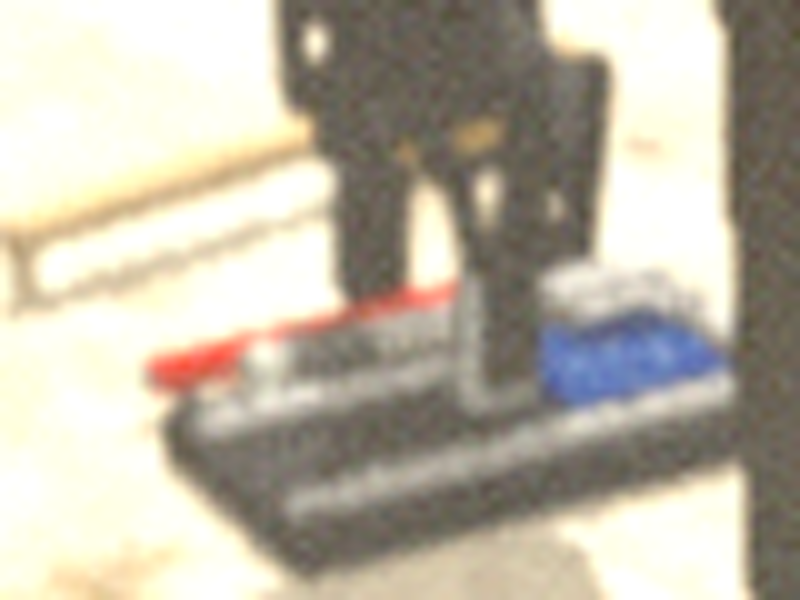

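>>> {"name": "carry_out", "arguments": {"steps": [0.2,0,0,0,0,0,0.4,0.2,0,0,0,0,0,0.4,0.1,0,0,0,0,0,0.4,0,0,0,0,0,0,0.4,0,0,0,0,0,0,0.4]}}

```text
time_s: 7.97
eef_pos: [535.9, -43.1, 11.6]
ee_rot: [-0.0, 1.0, 0.008, -0.001]
force: [-3.3, 1.7, 6.7]
grip_width: 0.7
```

>>> {"name": "carry_out", "arguments": {"steps": [0.1,0,0,0,0,0,0.4,0.1,0,0,0,0,0,0.4,0,0,0,0,0,0,0.4,0,0,0,0,0,0,0.4]}}

```text
time_s: 8.3
eef_pos: [537.8, -43.0, 11.6]
ee_rot: [-0.0, 1.0, 0.009, -0.001]
force: [-3.4, 1.1, 7.2]
grip_width: 0.7
```

>>> {"name": "carry_out", "arguments": {"steps": [0.1,0,0,0,0,0,0.4,0.1,0,0,0,0,0,0.4,0,0,0,0,0,0,0.4,0,0,0,0,0,0,0.4]}}

```text
time_s: 8.63
eef_pos: [539.3, -43.0, 11.5]
ee_rot: [-0.0, 1.0, 0.008, -0.002]
force: [-5.7, 0.9, 7.8]
grip_width: 0.7
```

>>> {"name": "carry_out", "arguments": {"steps": [0.1,0,0,0,0,0,0.4,0.05,0,0,0,0,0,0.4,0,0,0,0,0,0,0.4,0,0,0,0,0,0,0.4]}}

```text
time_s: 8.97
eef_pos: [539.5, -43.0, 11.3]
ee_rot: [-0.0, 1.0, 0.008, -0.004]
force: [-12.7, -0.5, 12.2]
grip_width: 0.699
```

```bash
python3 - <<'E'
from h import *
import cv2
im=cams.capture('side'); cv2.imwrite("pics/side9.png",im[:,:,::-1]); 
c=im[180:240,245:325,::-1]; cv2.imwrite("pics/side9c.png",cv2.resize(cv2.convertScaleAbs(c,alpha=1.6,beta=20),None,fx=10,fy=10,interpolation=cv2.INTER_CUBIC))
im=cams.capture('top'); c=im[150:270,220:340,::-1]; cv2.imwrite("pics/top9c.png",cv2.resize(c,None,fx=5,fy=5,interpolation=cv2.INTER_CUBIC))
s=readout.sense(); print(s['time_s'],s['eef_pos'],s['force'],s['wrist_torque'],s['grip_width'])
E
```

```text
9.0667 [539.49527609 -42.97612253  11.3338938 ] [-12.07139273  -1.25947649  12.55210442] [-0.13680259  2.05002298 -0.18933359] 0.7009220039568863
```

View pics/side9c.png

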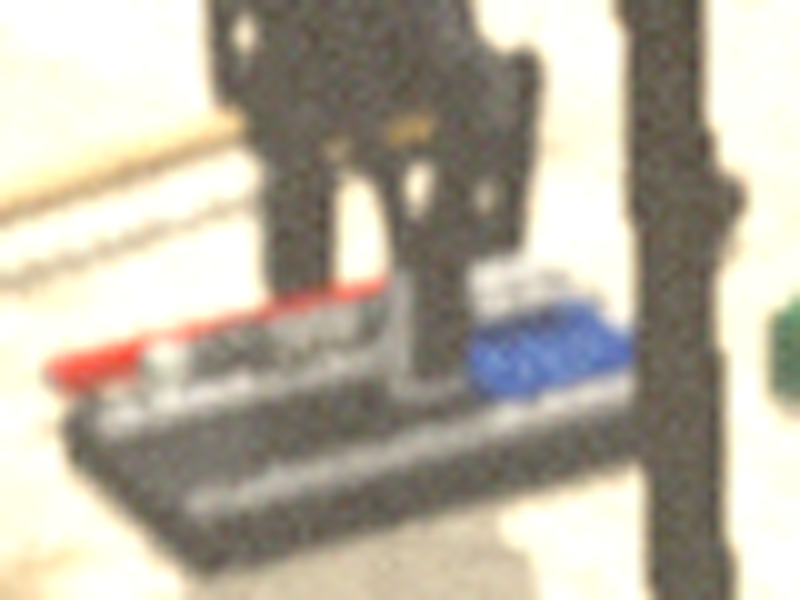

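View pics/top9c.png

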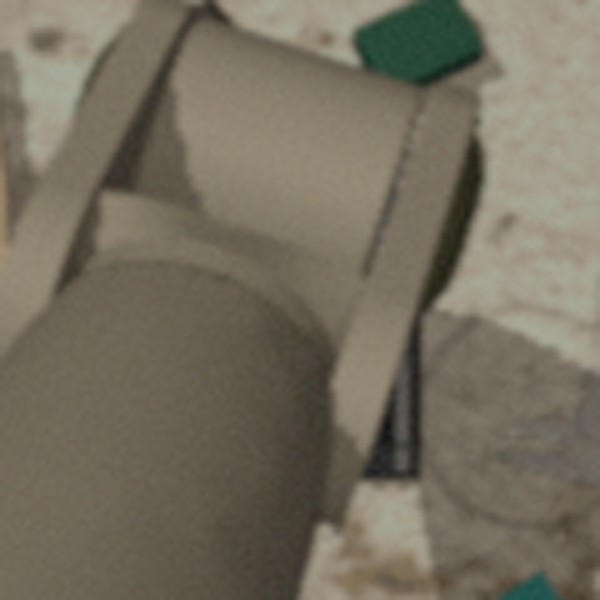

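>>> {"name": "carry_out", "arguments": {"steps": [-0.1,0,0,0,0,0,0.4,-0.2,0,0,0,0,0,0.4,-0.2,0,0,0,0,0,0.4,0,0,0,0,0,0,0.4,0,0,0,0,0,0,0.4]}}

```text
time_s: 9.48
eef_pos: [537.7, -43.3, 12.2]
ee_rot: [0.0, 1.0, 0.008, 0.001]
force: [1.9, 1.2, 7.1]
grip_width: 0.7
```

```bash
python3 - <<'E'
from h import *
import cv2
im=cams.capture('side'); cv2.imwrite("pics/side10.png",im[:,:,::-1]); 
c=im[180:240,245:325,::-1]; cv2.imwrite("pics/side10c.png",cv2.resize(cv2.convertScaleAbs(c,alpha=1.6,beta=20),None,fx=10,fy=10,interpolation=cv2.INTER_CUBIC))
s=readout.sense(); print(s['time_s'],s['eef_pos'],s['force'],s['wrist_torque'],s['grip_width'])
E
```

```text
9.5333 [537.76560176 -43.32687224  12.2328004 ] [2.77805824 1.09773588 7.09093741] [ 0.38151277 -0.28927904 -0.02595565] 0.7022880424582438
```

View pics/side10c.png

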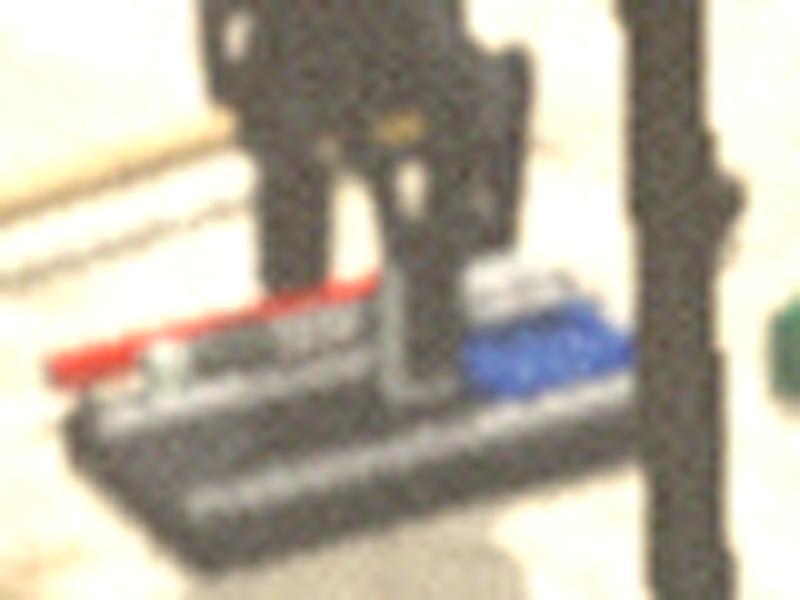

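>>> {"name": "carry_out", "arguments": {"steps": [-0.2,0,0,0,0,0,0.4,0,0,0,0,0,0,0.4,0,0,-0.1,0,0,0,0.4,0,0,-0.2,0,0,0,0.4,0,0,-0.2,0,0,0,0.4,0,0,-0.2,0,0,0,0.4,0,0,-0.2,0,0,0,0.4,0,0,-0.2,0,0,0,0.4,0,0,-0.2,0,0,0,0.4,0,0,-0.3,0,0,0,0.4,0,0,-0.4,0,0,0,0.4,0,0,-0.5,0,0,0,0.4,0,0,-1,0,0,0,0.4,0,0,-1,0,0,0,0.4,0,0,-1,0,0,0,0.4,0,0,0,0,0,0,0.4]}}

```text
time_s: 10.87
eef_pos: [536.3, -43.3, 69.4]
ee_rot: [0.001, 1.0, 0.008, 0.002]
force: [1.2, -0.3, -0.3]
grip_width: 0.701
```

```bash
python3 - <<'E'
from h import *
import cv2
im=cams.capture('side'); cv2.imwrite("pics/side11.png",im[:,:,::-1]); 
c=im[180:240,245:325,::-1]; cv2.imwrite("pics/side11c.png",cv2.resize(cv2.convertScaleAbs(c,alpha=1.6,beta=20),None,fx=10,fy=10,interpolation=cv2.INTER_CUBIC))
s=readout.sense(); print(s['time_s'],s['eef_pos'],s['force'],s['wrist_torque'],s['grip_width'])
E
```

```text
10.9167 [535.80213413 -43.18946539  68.18114029] [-0.63835604  0.10997073 -0.76053822] [-0.03984993 -0.02069414  0.04718037] 0.7013097859305443
```

View pics/side11c.png

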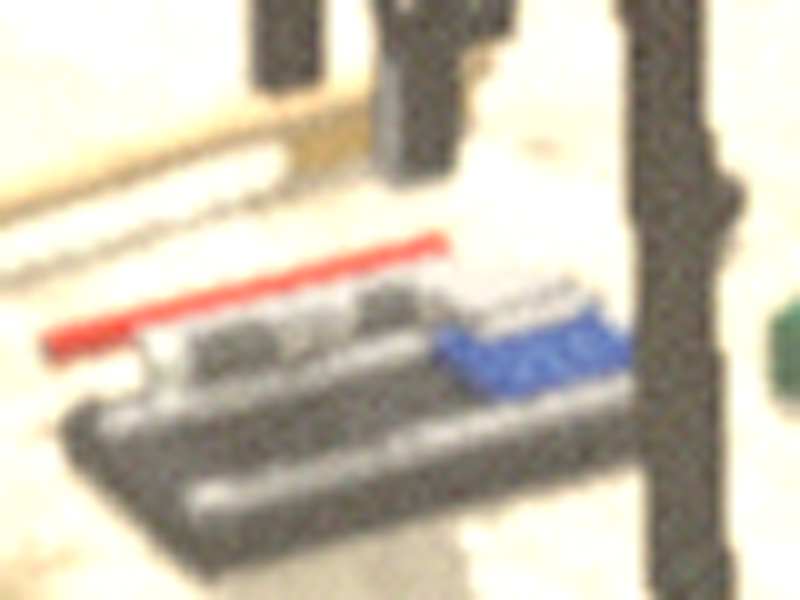

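>>> {"name": "carry_out", "arguments": {"steps": [0,0,-2,0,0,0,0.4,0,0,-2.5,0,0,0,0.4,0,0,-2.5,0,0,0,0.4,0,0,-2.5,0,0,0,0.4,0,0,-2.5,0,0,0,0.4,-1.5,2.5,0,0,0,0,0.4,-1.5,2.5,0,0,0,0,0.4,-1.5,2.5,0,0,0,0,0.4,-1.5,2.5,0,0,0,0,0.4,-1.5,2.5,0,0,0,0,0.4,-1.5,2.5,0,0,0,0,0.4,-1.5,2.5,0,0,0,0,0.4,-1.5,2.5,0,0,0,0,0.4,-1.5,2.5,0,0,0,0,0.4,-1.5,2.5,0,0,0,0,0.4,0,0,0,0,0,0,0.4,0,0,0,0,0,0,0.4]}}

```text
time_s: 12.33
eef_pos: [388.6, -296.2, 186.4]
ee_rot: [-0.0, 1.0, 0.007, -0.0]
force: [-0.0, -0.2, -0.2]
grip_width: 0.7
```

```bash
python3 - <<'E'
from h import *
import cv2
s=readout.sense(); print(s['time_s'],s['eef_pos'],s['force'])
im=cams.capture('top'); cv2.imwrite("pics/top12.png",im[:,:,::-1]); c=im[165:255,240:360,::-1]; cv2.imwrite("pics/top12c.png",cv2.resize(c,None,fx=6.6,fy=6.6,interpolation=cv2.INTER_CUBIC))
E
```

```text
12.3333 [ 388.59624539 -296.16936739  186.40764737] [-0.00803081 -0.22908853 -0.22661425]
```

View pics/top12c.png

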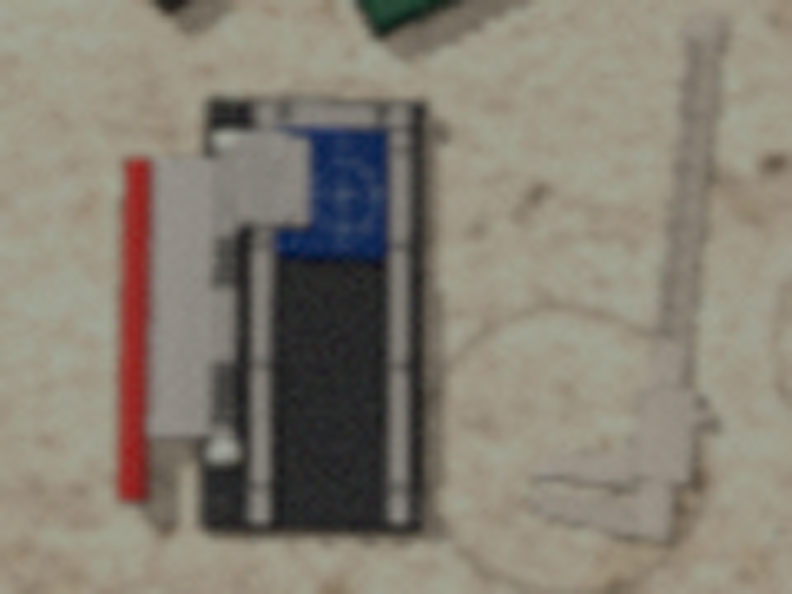

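View pics/top12.png

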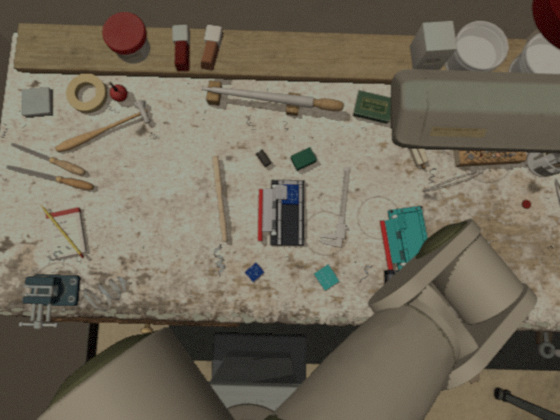

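```bash
python3 - <<'E'
from h import *
p=[532.58,-77.57,.017]
for a,b in((276,260),(385,260),(350,128)):
    w=at('top',240+(a+.5)/6.6-.5,165+(b+.5)/6.6-.5,22); print(w[:2]-p[:2])
from rig import finish_job
print(finish_job())
E
```

```text
[16.6723261 19.3290602]
[ 17.80768485 -18.22380186]
[63.95440797 -5.08965083]
the job is handed in; nothing more can be done
None
```

The wax slab is home in the fixture with the jaw closed on it, and I handed the job in at about 12.4 s of the 35 s allowed. No verdict was reported.

**What I did:** I pressed the red bar down with the left fingertip to about 7 N, which puts the clip at roughly 0.5 rad. While holding it there, I pushed the slab along the channel with the other fingertip. It stopped against the end stop with the push force rising to about 12 N and the arm no longer advancing. I then backed the finger off about 2–3 mm, let the bar up slowly and moved the arm clear.

**Last checks:**
- **Slab position:** in the top picture its leading edge is at 64 mm in the fixture's x, which is the stop face. Its rear edge is at 17–18 mm, against 18 mm when fully home. Camera accuracy is about 2 mm.
- **Slab alignment:** it looks straight and flat between the rails.
- **Jaw:** it lies over the slab's margin and the bar has come part of the way back up, as it should with the jaw resting on the slab. I could not measure the grip force or the clip angle directly; both are judged from the pictures.
- **Surroundings:** the calipers, brush, offcut and loupe look unmoved, and the tool force was about zero with the arm clear.

**One odd reading:** there was a sideways force of 2–3 N on the finger at the start of the press. It eased and reversed further down, so I took it as friction on the bar rather than the finger slipping off.

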